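# Pour cleaned roller shafts into the grooved inspection tray

## Robot

A 6-joint arm with a two-finger parallel gripper is mounted at the origin on the work surface. World frame = base frame: x ahead of the robot, y to its left, z up, the work surface at z = 0. Lengths are in m, angles in rad, forces in N, time in s.
With the tool pointing down it reaches from about 0.35 to 0.975 m from the base axis. Payload 4.9 kg.
Tool frame: the origin (TCP) lies at the very end of the fingers, on their centre line; the grasp point (between the pads) lies 19 mm behind it (ctrl.pinch_z is the distance from the TCP to the grasp point, in m); z points along the fingers, y is the line along which they close (so a half turn about z gives the same grasp; the last joint's range is limited). The gripper opens to 85 mm and grips with 20 to 120 N. Pads are 22 mm wide; open, the fingers measure 114 mm over their backs; the gripper's body (76 mm by 85 mm) begins 54 mm behind the grasp point. The pads swing forward as they close: fully open they stand 13 mm farther back than shut.
Start: joints at [1.112, 0.053, 1.613, -0, 1.476, -0.119], TCP at [0.208, 0.589, 0.231] pointing down, gripper open.
Joint ranges: [-3.01, 3.01], [-1.01, 2.22], [0.06, 2.58], [-1.02, 4.17], [0.09, 2.62], [-3.14, 3.14]. Speed limits (rad/s): [2.57, 2.57, 3.14, 3.14, 3.14, 3.14].

## Interface

Orientations are given as a rotation vector (axis times angle).
In Python, from station import ctrl, optics gives the robot as it stands. The module is installed in compiled form; this text tells all that it offers.
- The arm moves only by the shell command python3 -m handwheel 'ROWS' [OPENING] [FORCE]. ROWS is JSON, one flat list of numbers, 6 for each row, row after row: the shift along the tool's x, y, z in m, then the turn, a rotation vector about the tool's x, y, z in degrees. A call has 1 to 20 rows; each row shifts and turns the commanded pose from where the row before left it, along the tool's axes as they then stand; what a row does not reach is not made up. A row lasts 1/10 s, in which the tool goes at most 50 mm and 8.59 degrees, less where a joint would pass 70% of its speed; a pose out of reach is approached as far as the arm can. A call is refused whole if a number of a shift passes 0.05 or a number of a turn 8.59, either way. A call with a gripper value outside its range is refused whole. OPENING is the closure, from 0 (fully open) to 1 (shut), set as the call begins (- or left out, the last holds). The fingers move at their own pace and stop on an object; FORCE is the grip in N (left out, the last holds). Time passes only in rows, so rows that do not move let the fingers close. It gives the time, the measured TCP pose, the force and the opening at its end, in the units of the state.
- ctrl.get_obs(): the state, without advancing time (a new reading comes with each control period).
- optics.get_image(name): name is "scene" or "top" or "wrist"; returns (picture, depth): 400x640x3 uint8, red, green, blue; 400x640 float32, m along the optical axis (not along the pixel's ray), 0 where there is no reading.
- optics.get_calibration(name): a dict with "fovy" (degrees; the focal length in pixels is half the picture's height over the tangent of half this angle, whatever the lens; pixels are square), "cx", "cy" (the principal point, pixels), "k1" (the pictures are not rectified: a ray, as slopes to the right and down, at radius r is drawn at 1 + k1 r^2 times it, then the intrinsics apply), "rvec" (rotation vector, rad) and "tvec" (3), from world to camera coordinates, as OpenCV has them; the wrist camera has in their place "mount" (4x4, takes a point from camera to tool coordinates, whose origin is the TCP and whose axes are the flange's). Camera axes: x right, y down, z forward; pixel columns grow to the right and rows downward; lengths in m; the calibration is good to about 2 mm. A picture is of the moment at which its call begins: read the wrist's pose just before it. get_calibration takes no time and is no camera call.
- ctrl.finish_job(): hands the job in, once; it reports no verdict.
The state is a dict: "t": time; "q": joint angles; "dq": joint speeds; "effort": joint torques, N m; "tool_pos": TCP position; "tool_rot": TCP orientation; "contact_force": force on the tool from outside, world axes, zero at the start; "wrist_torque": the same for the moment, N m; "opening": finger opening in m.
Only numpy, scipy, OpenCV 4.12 (cv2) and the standard library are available. Lean on these libraries where they do the work, as an engineer would, in place of code of your own. Each camera call takes 0.05 s, during which the arm holds its last target. There are 200 camera calls.

## Task

Pick up the scoop that holds the two long steel shafts by its upright grip tab, and pour the shafts out over the grooved tray so that each rolls into a groove and lies flat along it. Do not touch the cleaned shafts with the fingers. Then stand the empty scoop upright on the bench and let go of it.

Things in the scene. Friction and masses are not known exactly. Their poses are not given: they have to be found in the camera images.
- scoop: Loose black plastic scoop with two long steel shafts (its twin holds short rubber rollers). 250 g, 90 (x) x 98 mm. Origin: centre of underside. Lip: open edge at x=-45, 19 mm up. Floor falls 10 deg from lip to back wall: shafts roll out once tipped lip-down past that; 30-40 pours freely. Grip tab on back wall: x 33 to 45 (12 thick), 44 wide, z 40 to 80: pinch across x from above. Sides 36 high.
- shaft_1: Bright steel round shaft, 14 mm diameter, 80 mm long, 95 g, lying in the scoop across it, against the back wall. Origin at its middle on its axis; its y axis is the shaft's axis.
- shaft_2: Second shaft, the same, lying in front of the first in the scoop. Origin at its middle on its axis; its y axis is the shaft's axis.
- tray: Grey plastic grooved tray fixed to the bench, 130 (x) x 126 mm (y). Origin: centre of underside, z up. Six V grooves run along y, at x = -50, -30, -10, 10, 30, 50 mm; bottoms 4 mm, ridges 14 mm above the underside, 45 deg flanks. Walls all round 5 mm thick, 32 mm high; inside 120 x 116 mm. A shaft settled in a groove has its axis 14 mm above the underside.
Not all that is in view belongs to the job. Leave any brown or pink look-alike of the scoop alone.

How it is judged:
By the outcome, as a careful person would: the job done as asked, in the order asked, and still so for the second after the job is handed in, with the robot touching nothing.
It also fails if it takes over 64 s, if anything falls off the work surface, if the arm or the gripper's body presses on something with over 40 N, if the wrist force passes 120 N, or if a joint passes its speed limit or range.

## Working session

There is one attempt and no reset: what is moved stays moved. The work goes in short steps, Python scripts to look and compute and a shell command to move; the robot and the scene stay as the last step left them, time stands still between calls to the robot, and variables do not carry over. Pictures are saved under pics/ and viewed, on a budget of 10 in all, crops included, one or two more only if the job needs it, and the job is handed in when it is done.

```bash
mkdir -p pics; cat > h.py <<'E'
import numpy as np, cv2
from scipy.spatial.transform import Rotation as R
from station import ctrl, optics
def grab(n):
    o=ctrl.get_obs(); im,d=optics.get_image(n); c=optics.get_calibration(n)
    f=200/np.tan(np.radians(c['fovy'])/2)
    if 'mount' in c:
        T=np.eye(4);T[:3,:3]=R.from_rotvec(o['tool_rot']).as_matrix();T[:3,3]=o['tool_pos'];M=T@np.array(c['mount'])
    else:
        M=np.eye(4);Rm=R.from_rotvec(np.ravel(c['rvec'])).as_matrix();M[:3,:3]=Rm.T;M[:3,3]=-Rm.T@np.ravel(c['tvec'])
    return im,d,(f,c['cx'],c['cy'],c['k1'],M)
def rays(uv,cal):
    f,cx,cy,k,M=cal; p=(np.atleast_2d(uv).astype(float)-[cx,cy])/f; q=p.copy()
    for _ in range(20): q=p/(1+k*(q**2).sum(1,keepdims=True))
    return np.c_[q,np.ones(len(q))]
def onplane(uv,cal,z):
    M=cal[4]; r=rays(uv,cal)@M[:3,:3].T; return M[:3,3]+r*((z-M[2,3])/r[:,2])[:,None]
def cloud(d,cal):
    v,u=np.mgrid[:400,:640]; r=rays(np.c_[u.ravel(),v.ravel()],cal)*d.ravel()[:,None]
    P=r@cal[4][:3,:3].T+cal[4][:3,3]; P[d.ravel()==0]=np.nan; return P.reshape(400,640,3)
def save(n,im): cv2.imwrite('pics/'+n+'.png',im[...,::-1])
E
python3 - <<'E'
from h import *
for n in('top','scene'):
    im,d,c=grab(n); save(n+'1',im); np.savez('/tmp/'+n,im=im,d=d,M=c[4],c=c[:4]); print(n,c[:4],c[4][:3,3])
o=ctrl.get_obs();print(o['tool_pos'],o['tool_rot'],ctrl.pinch_z,o['opening'],o['t'])
E
```

```text
top (np.float64(367.9754963388759), 324.43940700532096, 194.23019591075118, 0.011837290051133346) [ 0.28725661 -0.18194092  0.92131882]
scene (np.float64(415.5118917369966), 311.3140104297111, 190.63538849688004, -0.10845489858665178) [1.13568383 0.59450599 0.80258953]
[0.2080542  0.58876056 0.23019036] [-5.31091933e-01 -3.09585099e+00  2.78433957e-03] 0.0187 0.08566176537186254 0.1
```

View pics/top1.png

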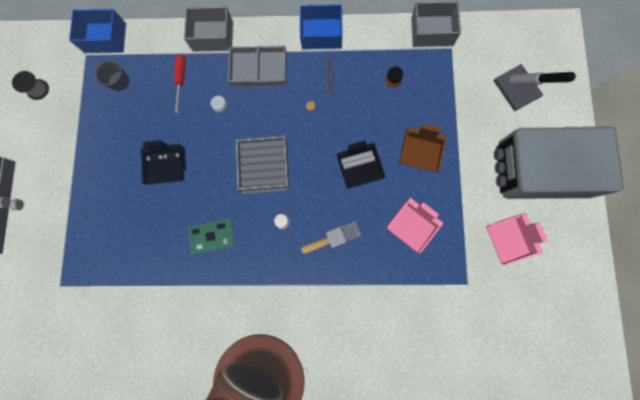

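View pics/scene1.png

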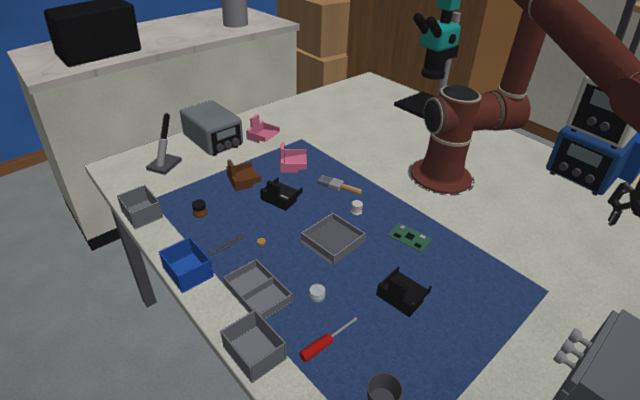

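The top view shows the black scoop with shafts at (360,165), tab up-image, and the tray at (262,164) with its grooves running left-right. The twin with rollers is at (163,162). The scene view agrees.

```bash
python3 - <<'E'
from h import *
z=np.load('/tmp/top.npz'); d=z['d'];im=z['im']; cal=(*z['c'],z['M']); P=cloud(d,cal)
print(P[250,340],P[200,200])
def box(u0,u1,v0,v1,zlo,zhi,mask=None):
    m=np.zeros((400,640),bool); m[v0:v1,u0:u1]=1; m&=(P[...,2]>zlo)&(P[...,2]<zhi)
    if mask is not None: m&=mask
    q=P[m]; r=cv2.minAreaRect(q[:,:2].astype(np.float32)); print(len(q),q.mean(0).round(4),[np.round(x,4) for x in r]); return q
g=im.astype(int)
print('tray rim');box(225,300,130,198,.025,.04)
print('tray all');box(225,300,130,198,.006,.04)
print('scoop all');box(330,392,135,195,.008,.1)
print('tab');box(330,392,130,195,.065,.095)
br=g.min(2)>110
print('shafts');box(335,385,140,185,.01,.06,br)
E
```

```text
[ 0.3035669  -0.1948715  -0.00073596] [ 0.43210698  0.16123697 -0.00059334]
tray rim
466 [0.5201 0.0014 0.0306] [array([5.21e-01, 1.00e-04]), array([0.1318, 0.1262]), np.float64(3.8815)]
tray all
2162 [0.5211 0.0021 0.015 ] [array([0.519 , 0.0062]), array([0.1376, 0.1387]), np.float64(3.8408)]
scoop all
1562 [ 0.5138 -0.2474  0.0254] [array([ 0.5112, -0.2478]), array([0.0914, 0.0986]), np.float64(15.7418)]
tab
122 [ 0.5471 -0.237   0.0773] [array([ 0.5483, -0.237 ]), array([0.0127, 0.044 ]), np.float64(16.1975)]
shafts
293 [ 0.5288 -0.2412  0.0195] [array([ 0.5293, -0.2413]), array([0.0254, 0.0781]), np.float64(14.9305)]
```

```bash
python3 -m handwheel '[-0.03,-0.033,0,0,0,0,-0.03,-0.033,0,0,0,0,-0.03,-0.033,0,0,0,0,-0.03,-0.033,0,0,0,0,-0.03,-0.033,0,0,0,0,-0.03,-0.033,0,0,0,0,-0.03,-0.033,0,0,0,0,-0.03,-0.033,0,0,0,0,-0.03,-0.033,0,0,0,0,-0.03,-0.033,0,0,0,0,-0.03,-0.033,0,0,0,0,-0.03,-0.033,0,0,0,0,-0.03,-0.033,0,0,0,0,-0.03,-0.033,0,0,0,0,-0.03,-0.033,0,0,0,0,-0.03,-0.033,0,0,0,0,-0.03,-0.033,0,0,0,0,-0.03,-0.033,0,0,0,0,-0.03,-0.033,0,0,0,0,-0.03,-0.033,0,0,0,0]' 0.5
python3 -m handwheel '[0,0,0,0,0,6.8,0,0,0,0,0,6.8,0,0,0,0,0,6.8,0,0,0,0,0,6.8,0,0,0,0,0,6.8,0,0,0,0,0,6.8,0,0,0,0,0,6.8,0,0,0,0,0,6.8,0,0,0,0,0,0,0,0,0,0,0,0]'
python3 - <<'E'
from h import *
im,d,c=grab('wrist'); save('w1',im); np.savez('/tmp/wrist',im=im,d=d,M=c[4],c=c[:4])
P=cloud(d,c); m=(P[...,2]>.06)&(P[...,2]<.095)&(np.hypot(P[...,0]-.548,P[...,1]+.237)<.04)
q=P[m]; print(len(q)); 
if len(q): print(q.mean(0),[np.round(x,4) for x in cv2.minAreaRect(q[:,:2].astype(np.float32))])
o=ctrl.get_obs(); Rm=R.from_rotvec(o['tool_rot']).as_matrix(); print(o['tool_pos'],o['q'],o['opening'],Rm.round(3), Rm.T@(np.array([.5485,-.237,.1])-o['tool_pos']))
E
```

```text
t: 2.1
tool_pos: [0.5542, -0.2347, 0.2306]
tool_rot: [-0.532, -3.095, -0.001]
contact_force: [0.9, 0.5, 0.5]
opening: 0.0424
t: 3.1
tool_pos: [0.5538, -0.2329, 0.2308]
tool_rot: [-1.884, -2.513, 0.0]
contact_force: [0.4, 0.2, -0.3]
opening: 0.0429
468
[ 0.54817647 -0.23454733  0.07924739] [array([ 0.5486, -0.2364]), array([0.011 , 0.0437]), np.float64(16.4057)]
[ 0.55386718 -0.23287833  0.2309554 ] [-5.21830575e-01 -3.42104228e-03  1.67058916e+00  3.22225316e-06
  1.47502696e+00 -8.05452038e-01] 0.043017723463098734 [[-0.28   0.96  -0.001]
 [ 0.96   0.28   0.   ]
 [ 0.    -0.    -1.   ]] [-0.00251227 -0.00625178  0.13095692]
```

View pics/w1.png

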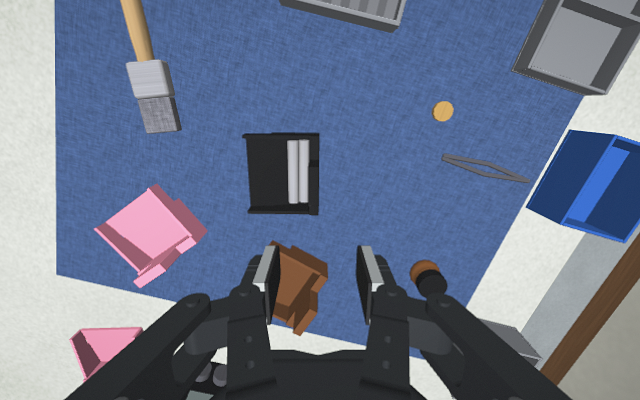

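The wrist view shows the scoop at (283,173) with both shafts against the back wall. The tab measures the same as from the top camera. Descending.

```bash
python3 -m handwheel '[-0.001,-0.003,0.01,0,0,0,-0.001,-0.003,0.02,0,0,0,0,0,0.03,0,0,0,0,0,0.03,0,0,0,0,0,0.03,0,0,0,0,0,0.02,0,0,0,0,0,0.015,0,0,0,0,0,0.012,0,0,0,0,0,0.01,0,0,0,0,0,0.01,0,0,0,0,0,0,0,0,0]'
python3 -m handwheel '[0,0,0,0,0,0,0,0,0,0,0,0,0,0,0,0,0,0,0,0,0,0,0,0,0,0,0,0,0,0,0,0,0,0,0,0,0,0,0,0,0,0,0,0,0,0,0,0]' 1 60
python3 -m handwheel '[0,0,-0.004,0,0,0,0,0,-0.008,0,0,0,0,0,-0.012,0,0,0,0,0,-0.012,0,0,0,0,0,-0.012,0,0,0,0,0,-0.012,0,0,0,0,0,-0.012,0,0,0,0,0,-0.008,0,0,0,0,0,-0.004,0,0,0,0,0,0,0,0,0]'
python3 - <<'E'
from h import *
im,d,c=grab('scene'); save('s2',im[100:300,180:480].repeat(2,0).repeat(2,1))
o=ctrl.get_obs();print(o['contact_force'],o['tool_pos'],o['opening'])
E
```

```text
t: 4.25
tool_pos: [0.5482, -0.2362, 0.0431]
tool_rot: [-1.886, -2.51, 0.0]
contact_force: [0.7, -0.0, -0.4]
opening: 0.0426
t: 5.05
tool_pos: [0.5497, -0.2369, 0.0453]
tool_rot: [1.887, 2.51, 0.001]
contact_force: [1.5, 1.5, 5.0]
opening: 0.0116
t: 6.05
tool_pos: [0.5491, -0.2368, 0.1291]
tool_rot: [1.887, 2.51, 0.0]
contact_force: [0.6, 1.1, -4.2]
opening: 0.0112
[-0.48776964  0.61924805 -4.0675739 ] [ 0.54876635 -0.23654037  0.12831558] 0.011555448630500632
```

View pics/s2.png

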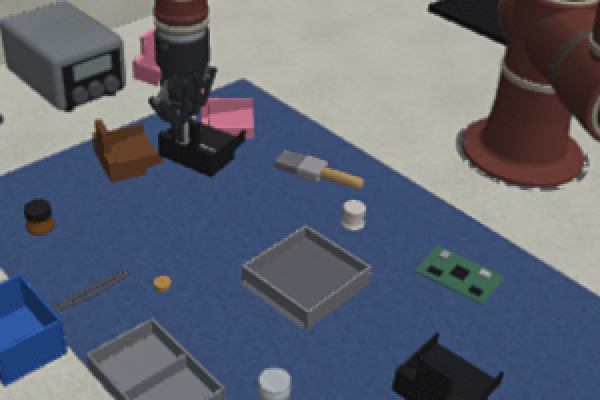

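Grasp is good (opening 11.5 mm, about 4.2 N of weight). Carrying to the tray with gentle ramps.

```bash
python3 -m handwheel '[0.004,0.003,0,0,0,0,0.008,0.006,0,0,0,0,0.0117,0.0083,0,0,0,0,0.0117,0.0083,0,0,0,0,0.0117,0.0083,0,0,0,0,0.0117,0.0083,0,0,0,0,0.0117,0.0083,0,0,0,0,0.0117,0.0083,0,0,0,0,0.0117,0.0083,0,0,0,0,0.0117,0.0083,0,0,0,0,0.0117,0.0083,0,0,0,0,0.0117,0.0083,0,0,0,0,0.0117,0.0083,0,0,0,0,0.0117,0.0083,0,0,0,0,0.0117,0.0083,0,0,0,0,0.0117,0.0083,0,0,0,0,0.0117,0.0083,0,0,0,0,0.0117,0.0083,0,0,0,0,0.008,0.006,0,0,0,0,0.004,0.003,0,0,0,0]'
python3 -m handwheel '[0,0,0,0,0,0.8,0,0,0,0,0,1.6,0,0,0,0,0,2.5,0,0,0,0,0,2.6,0,0,0,0,0,2.5,0,0,0,0,0,1.6,0,0,0,0,0,0.8,0,0,0,0,0,0,0,0,0,0,0,0]'
python3 - <<'E'
from h import *
im,d,c=grab('top'); save('t3',im[90:260,180:400].repeat(3,0).repeat(3,1))
P=cloud(d,c); o=ctrl.get_obs(); Rm=R.from_rotvec(o['tool_rot']).as_matrix(); print(o['tool_pos'],Rm.round(4)[:, :2].T,o['opening'])
print('to go, tool frame',Rm.T@(np.array([.635,.008,.082])-o['tool_pos']))
g=im.astype(int); sub=np.zeros((400,640),bool); sub[90:230,200:330]=1
m=sub&(P[...,2]>.107)&(P[...,2]<.13)&(g.max(2)<70)&(P[...,0]<.62)
q=P[m]; print(len(q),q.mean(0),[np.round(x,4) for x in cv2.minAreaRect(q[:,:2].astype(np.float32))])
m=sub&(P[...,2]>.08)&(P[...,2]<.125)&(g.min(2)>110)
q=P[m]; print('shaft',len(q)); print(q.mean(0) if len(q) else '')
E
```

```text
t: 8.1
tool_pos: [0.6353, 0.0093, 0.1283]
tool_rot: [-1.887, -2.512, 0.0]
contact_force: [-0.3, -0.4, -4.4]
opening: 0.0112
t: 9.0
tool_pos: [0.635, 0.008, 0.1283]
tool_rot: [2.148, 2.292, -0.0]
contact_force: [0.1, -0.1, -5.1]
opening: 0.0115
[0.63498466 0.0080837  0.12831558] [[-0.0651  0.9979 -0.    ]
 [ 0.9979  0.0651  0.    ]] 0.011215849551210187
to go, tool frame [-8.27002425e-05  9.59365223e-06  4.63155842e-02]
131 [0.58210012 0.00165473 0.11622753] [array([0.5833, 0.0039]), array([0.0671, 0.0974]), np.float64(3.6293)]
shaft 312
[0.61227518 0.00338706 0.1023637 ]
```

View pics/t3.png

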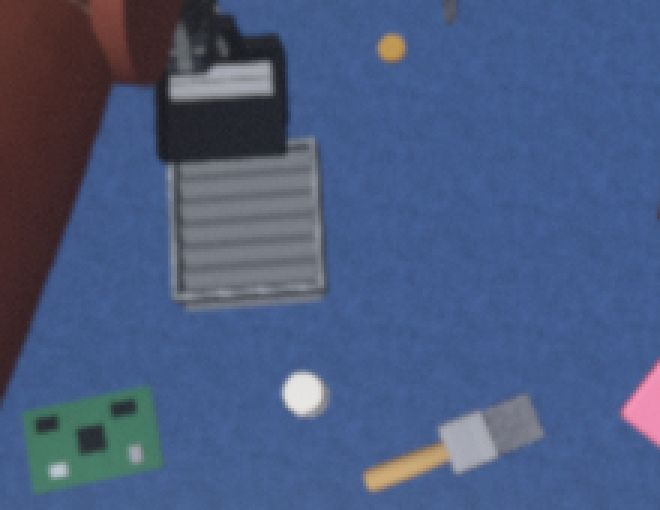

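The scoop is level with both shafts against the back wall. The lip is over the tray's +x part at about tray x = 29 mm, as planned. Lowering and pouring about the lip.

```bash
python3 -m handwheel '[0,0,0.003,0,0,0,0,0,0.006,0,0,0,0,0,0.009,0,0,0,0,0,0.01,0,0,0,0,0,0.009,0,0,0,0,0,0.006,0,0,0,0,0,0.003,0,0,0,0,0,0,0,0,0]'
python3 -m handwheel '[0,-0.0007,-0.0022,-1.5,0,0,0,-0.001,-0.0029,-2,0,0,0,-0.001,-0.0029,-2,0,0,0,-0.001,-0.0029,-2,0,0,0,-0.0009,-0.0015,-1.5,0,0,0,-0.0009,-0.0015,-1.5,0,0,0,-0.0009,-0.0015,-1.5,0,0,0,-0.0009,-0.0015,-1.5,0,0,0,-0.0009,-0.0015,-1.5,0,0,0,-0.0009,-0.0015,-1.5,0,0,0,-0.0009,-0.0015,-1.5,0,0,0,-0.0009,-0.0015,-1.5,0,0,0,-0.0009,-0.0015,-1.5,0,0,0,-0.0009,-0.0015,-1.5,0,0,0,-0.0009,-0.0015,-1.5,0,0,0,-0.0009,-0.0015,-1.5,0,0,0,-0.0009,-0.0015,-1.5,0,0,0,0,0,0,0,0,0,0,0,0,0,0]'
python3 - <<'E'
from h import *
im,d,c=grab('top'); save('t4',im[90:260,180:400].repeat(3,0).repeat(3,1))
o=ctrl.get_obs(); print(o['tool_pos'],o['contact_force'],o['opening'])
E
```

```text
t: 9.85
tool_pos: [0.6346, 0.0082, 0.0815]
tool_rot: [-2.147, -2.292, 0.001]
contact_force: [0.4, 0.3, -4.6]
opening: 0.0112
t: 11.75
tool_pos: [0.6141, 0.0068, 0.1085]
tool_rot: [1.9, 2.027, 0.487]
contact_force: [0.1, -0.3, -2.6]
opening: 0.011
[0.61431867 0.00678126 0.10855713] [ 0.23025714 -0.36266515 -2.37035866] 0.011208047489054426
```

View pics/t4.png

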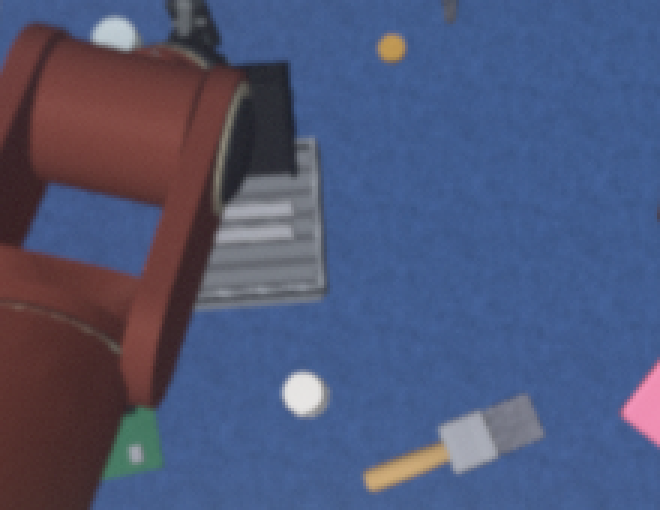

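Both shafts lie in adjacent grooves (crop (265,210) and (265,235)), and the wrist force has dropped to the empty scoop's weight. Raising, levelling and returning.

```bash
python3 -m handwheel '[0,0.0024,-0.0044,0,0,0,0,0.0048,-0.0088,0,0,0,0,0.0048,-0.0088,0,0,0,0,0.0048,-0.0088,0,0,0,0,0.0048,-0.0088,0,0,0,0,0.0048,-0.0088,0,0,0,0,0.0048,-0.0088,0,0,0,0,0.0024,-0.0044,0,0,0,0,0,0,3,0,0,0,0,0,3,0,0,0,0,0,3,0,0,0,0,0,3,0,0,0,0,0,3,0,0,0,0,0,3,0,0,0,0,0,3,0,0,0,0,0,3,0,0,0,0,0,3,0,0,0,0,0,0,0,0]'
python3 -m handwheel '[-0.006,-0.002,0,0,0,0,-0.013,-0.0045,0,0,0,0,-0.013,-0.0045,0,0,0,0,-0.013,-0.0045,0,0,0,0,-0.013,-0.0045,0,0,0,0,-0.013,-0.0045,0,0,0,0,-0.013,-0.0045,0,0,0,0,-0.013,-0.0045,0,0,0,0,-0.013,-0.0045,0,0,0,0,-0.013,-0.0045,0,0,0,0,-0.013,-0.0045,0,0,0,0,-0.013,-0.0045,0,0,0,0,-0.013,-0.0045,0,0,0,0,-0.013,-0.0045,0,0,0,0,-0.013,-0.0045,0,0,0,0,-0.013,-0.0045,0,0,0,0,-0.013,-0.0045,0,0,0,0,-0.013,-0.0045,0,0,0,0,-0.013,-0.0045,0,0,0,0,-0.006,-0.002,0,0,0,0]'
python3 - <<'E'
from h import *
im,d,c=grab('top'); save('t5',im[90:260,180:480].repeat(2,0).repeat(2,1)); P=cloud(d,c); g=im.astype(int)
o=ctrl.get_obs(); print(o['tool_pos'],R.from_rotvec(o['tool_rot']).as_matrix().round(3),o['contact_force'],o['opening'])
tr=np.array([.521,0]); a=np.radians(3.9)
m=(abs(P[...,0]-.521)<.055)&(abs(P[...,1])<.055)&(g.min(2)>125)
n,lab,st,ce=cv2.connectedComponentsWithStats(m.astype(np.uint8))
for i in range(1,n):
    if st[i,4]>30:
        q=P[lab==i]; r=cv2.minAreaRect(q[:,:2].astype(np.float32)); v=np.array(r[0])-tr
        print(st[i,4],q[:,2].mean().round(4),np.round(r[1],4),r[2],'tray xy',(v@[np.cos(a),np.sin(a)]).round(4),(v@[-np.sin(a),np.cos(a)]).round(4))
m=(abs(P[...,1]+.24)<.09)&(P[...,0]<.545)&(P[...,0]>.42)&(P[...,2]>.1)&(P[...,2]<.2)&(g.max(2)<75)
q=P[m]; A=np.c_[q[:,:2],np.ones(len(q))]; print(len(q),q.mean(0),cv2.minAreaRect(q[:,:2].astype(np.float32)))
E
```

```text
t: 13.6
tool_pos: [0.6172, 0.007, 0.1784]
tool_rot: [2.148, 2.292, 0.001]
contact_force: [0.8, -0.5, -2.3]
opening: 0.0113
t: 15.6
tool_pos: [0.5469, -0.2455, 0.1785]
tool_rot: [2.149, 2.291, -0.0]
contact_force: [-0.1, 0.5, -3.6]
opening: 0.011
[ 0.54680527 -0.2458839   0.17844866] [[-0.064  0.998 -0.   ]
 [ 0.998  0.064 -0.001]
 [-0.001 -0.    -1.   ]] [-0.79190457 -0.63844976 -2.13722809] 0.011082424106024506
52 0.0093 [0.006  0.0562] 3.603916883468628 tray xy 0.0359 0.0233
75 0.0165 [0.0163 0.0436] 2.4070796966552734 tray xy 0.0122 0.0314
33 0.015 [0.0123 0.0235] 1.1008015871047974 tray xy -0.0075 0.0422
526 [ 0.4909533  -0.27774074  0.1499197 ] ((0.49992743134498596, -0.25619402527809143), (0.073815256357193, 0.08021826297044754), 3.250047445297241)
```

View pics/t5.png

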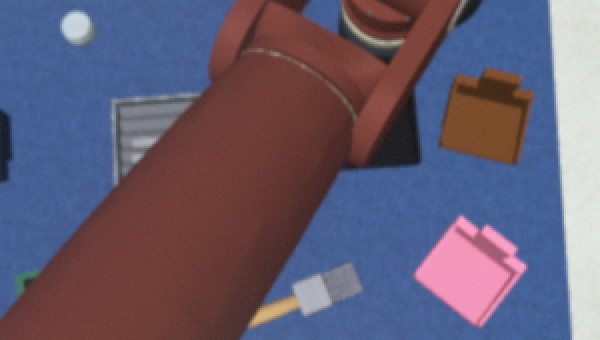

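```bash
python3 -m handwheel '[0.005,0,0.008,0,0,0,0.005,0,0.015,0,0,0,0,0,0.02,0,0,0,0,0,0.02,0,0,0,0,0,0.02,0,0,0,0,0,0.016,0,0,0,0,0,0.012,0,0,0,0,0,0.008,0,0,0,0,0,0.006,0,0,0,0,0,0.003,0,0,0,0,0,0.002,0,0,0,0,0,0,0,0,0,0,0,0,0,0,0]'
python3 -m handwheel '[0,0,0.001,0,0,0,0,0,0,0,0,0]'
python3 -m handwheel '[0,0,0.001,0,0,0,0,0,0,0,0,0]'
```

```text
t: 16.95
tool_pos: [0.547, -0.2344, 0.0491]
tool_rot: [2.147, 2.292, 0.0]
contact_force: [0.5, 0.0, -2.7]
opening: 0.0114
t: 17.15
tool_pos: [0.5468, -0.2341, 0.0477]
tool_rot: [2.148, 2.292, 0.0]
contact_force: [-0.1, -0.0, -3.3]
opening: 0.0113
t: 17.35
tool_pos: [0.5466, -0.234, 0.0463]
tool_rot: [-2.148, -2.292, 0.0]
contact_force: [-0.3, 0.7, -3.5]
opening: 0.0113
```

```bash
python3 -m handwheel '[0,0,0.001,0,0,0,0,0,0,0,0,0]'
python3 -m handwheel '[0,0,0.001,0,0,0,0,0,0,0,0,0]'
```

```text
t: 17.55
tool_pos: [0.5467, -0.2341, 0.0455]
tool_rot: [2.148, 2.292, 0.0]
contact_force: [0.1, 0.0, -1.5]
opening: 0.011
t: 17.75
tool_pos: [0.5469, -0.2341, 0.0454]
tool_rot: [-2.148, -2.293, -0.0]
contact_force: [-3.0, 2.5, 3.6]
opening: 0.0112
```

In contact with the bench. Releasing and withdrawing straight up.

```bash
python3 -m handwheel '[0,0,0,0,0,0,0,0,0,0,0,0,0,0,0,0,0,0,0,0,0,0,0,0,0,0,0,0,0,0,0,0,0,0,0,0]' 0.5
python3 -m handwheel '[0,0,-0.005,0,0,0,0,0,-0.01,0,0,0,0,0,-0.02,0,0,0,0,0,-0.03,0,0,0,0,0,-0.03,0,0,0,0,0,-0.03,0,0,0,0,0,-0.03,0,0,0,0,0,-0.02,0,0,0,0,0,-0.01,0,0,0,0,-0.03,0,0,0,0,0,-0.03,0,0,0,0,0,-0.03,0,0,0,0,0,-0.03,0,0,0,0,-0.03,-0.03,0,0,0,0,-0.03,-0.03,0,0,0,0,-0.03,-0.03,0,0,0,0,-0.03,-0.03,0,0,0,0,0,0,0,0,0,0]'
python3 - <<'E'
from h import *
im,d,c=grab('top'); save('t6',im[90:260,180:440].repeat(3,0).repeat(3,1)); P=cloud(d,c); g=im.astype(int)
o=ctrl.get_obs(); print(o['tool_pos'],o['contact_force'],o['opening'])
im2,d2,c2=grab('scene'); save('s6',im2[100:300,180:480].repeat(2,0).repeat(2,1))
tr=np.array([.521,0]); a=np.radians(3.9)
m=(abs(P[...,0]-.521)<.055)&(abs(P[...,1])<.055)&(g.min(2)>145)
n,lab,st,ce=cv2.connectedComponentsWithStats(m.astype(np.uint8))
for i in range(1,n):
    if st[i,4]>30:
        q=P[lab==i]; r=cv2.minAreaRect(q[:,:2].astype(np.float32)); v=np.array(r[0])-tr
        print(st[i,4],q[:,2].mean().round(4),np.round(r[1],4),r[2],'tray xy',(v@[np.cos(a),np.sin(a)]).round(4),(v@[-np.sin(a),np.cos(a)]).round(4))
m=(abs(P[...,1]+.24)<.09)&(P[...,0]<.6)&(P[...,0]>.42)&(P[...,2]>.065)&(P[...,2]<.1)&(g.max(2)<75)
q=P[m]; print('tab',len(q),q.mean(0) if len(q) else '')
E
```

```text
t: 18.35
tool_pos: [0.5466, -0.2341, 0.0444]
tool_rot: [-2.148, -2.293, 0.0]
contact_force: [0.1, 0.0, -0.0]
opening: 0.0427
t: 20.15
tool_pos: [0.312, -0.372, 0.2292]
tool_rot: [-2.155, -2.285, 0.002]
contact_force: [-0.3, 0.1, 0.9]
opening: 0.0426
[ 0.31342984 -0.37045936  0.22909998] [ 0.68398638  0.31552136 -0.32865847] 0.042578914060980376
160 0.0183 [0.0156 0.0844] 2.2668111324310303 tray xy 0.0112 0.0035
152 0.0186 [0.0147 0.0851] 0.9345256090164185 tray xy -0.009 0.005
tab 105 [ 0.54368106 -0.23410683  0.0772527 ]
```

View pics/t6.png

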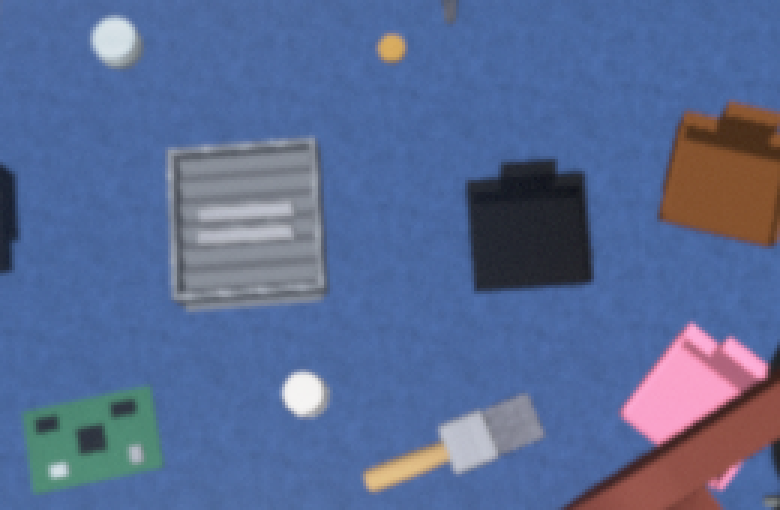

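View pics/s6.png

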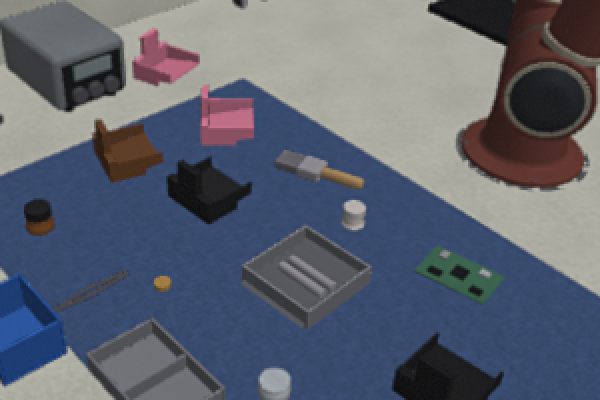

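The shafts lie in grooves x = +10 and −10 (crop (245,210) and (245,233)). The empty scoop stands upright at (530,228), and the arm is clear of everything.

```bash
python3 -m handwheel '[0,0,0,0,0,0,0,0,0,0,0,0]'; python3 -c "
from station import ctrl
print(ctrl.finish_job())"
```

```text
t: 20.45
tool_pos: [0.3157, -0.3685, 0.2293]
tool_rot: [-2.146, -2.294, -0.0]
contact_force: [0.0, 0.1, 0.5]
opening: 0.0428
the job is handed in; nothing more can be done
None
```

The job is done and handed in at 20.5 s. I picked up the scoop by its grip tab, tipped it 27° about its lip over the tray, and poured both shafts out. I then stood the empty scoop back on the bench near its starting place, let go and moved the arm clear.

**Shafts:** the last top view shows them in neighbouring grooves, at tray x of about +11 and −9 mm (grooves at ±10). Their mean top-surface height of 18–19 mm and measured length of about 85 mm fit an 80 mm shaft lying flat. Their angles came out 1.6° and 3° off my tray angle, within pixel error. The fingers never went near them.

**Scoop:** it stands upright and empty, with its tab top measured at about 77 mm against the true 80 mm. It read 80 mm or less before the move too, so I take this as camera error.

**Forces:** wrist readings were about 5 N at most in the values I saw, and no check failed.

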